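# Parade the game pawns by height

## Robot

A 6-joint arm with a two-finger parallel gripper is mounted at the origin on the work surface. World frame = base frame: x ahead of the robot, y to its left, z up, the work surface at z = 0. Lengths are in mm, angles in rad, forces in N, time in s.
With the tool pointing down it reaches from about 350 to 975 mm from the base axis. Payload 7.1 kg.
Tool frame: the origin (TCP) lies midway between the tips of the shut fingers; the grasp point (between the pads) lies arm.grasp_offset behind it (arm.grasp_offset is the distance from the TCP to the grasp point, in mm); z points along the fingers, y is the line along which they close (so a half turn about z gives the same grasp; the last joint's range is limited). The gripper opens to 88 mm and grips with 3 to 60 N. Pads are 20 mm wide; open, the fingers measure 115 mm over their backs; the gripper's body (75 mm by 178 mm) begins 61 mm behind the grasp point.
Start: joints at [-1.319, 0.423, 1.63, -0, 1.089, -0.019], TCP at [167.208, -602.201, 222.675] pointing down, gripper open.
Joint ranges: [-3, 3], [-0.9, 2.11], [0.09, 2.58], [-1.31, 4.45], [0.11, 2.69], [-2.54, 2.54]. Speed limits (rad/s): [2.39, 2.39, 3.01, 3.14, 3.14, 3.14].

## Interface

Orientations are given as a unit quaternion [x, y, z, w].
In Python, from station import arm gives the robot as it stands.
- The arm moves only by the tool apply_moves, never from a script. Its argument "series" is a list of rows, each an object of numbers: "tx", "ty", "tz": the shift along the tool's x, y, z in cm; "wx", "wy", "wz": the turn, a rotation vector about the tool's x, y, z in degrees; "grip": the finger opening in cm, from 0 to 8.78. In form: [{"tx": .., "ty": .., "tz": .., "wx": .., "wy": .., "wz": .., "grip": ..}, ...]. A call has 1 to 8 rows; each row shifts and turns the commanded pose from where the row before left it, along the tool's axes as they then stand; what a row does not reach is not made up. A row lasts 1/8 s, in which the tool goes at most 62.5 mm and 10.7 degrees, less where a joint would pass 70% of its speed; a pose out of reach is approached as far as the arm can. A call is refused whole if a number of a shift passes 6.25 or a number of a turn 10.7, either way. A call with a gripper value outside its range is refused whole. The fingers move at their own pace and stop on an object; the grip force is fixed at half the most. Time passes only in rows, so rows that do not move let the fingers close. It gives the time, the measured TCP pose, the force, the opening and the grip force at its end, in the units of the state.
- arm.get_state(): the state, without advancing time (a new reading comes with each control period).
- arm.get_image(name): name is "scene" or "top" or "wrist"; returns a dict with "color" (480x640x3 uint8, blue, green, red), "z_map" (480x640 float32, mm along the optical axis (not along the pixel's ray), 0 where there is no reading), "vfov" (degrees; the focal length in pixels is half the picture's height over the tangent of half this angle, whatever the lens; pixels are square), "cx", "cy" (the principal point, pixels), "rvec" (rotation vector, rad) and "tvec" (3), from world to camera coordinates, as OpenCV has them. Camera axes: x right, y down, z forward; pixel columns grow to the right and rows downward; lengths in mm; the calibration is good to about 2 mm. A picture is of the moment at which its call begins.
- arm.close_job(): hands the job in; it is judged then, once.
The state is a dict: "time_s": time; "joint_positions": joint angles; "dq": joint speeds; "joint_torque": joint torques, N m; "position": TCP position; "ee_rot": TCP orientation; "force": force on the tool from outside, world axes, zero at the start; "moment": the same for the moment, N m; "opening": finger opening in mm; "grasp_force": force on a finger pad.
Only numpy, scipy, OpenCV 4.12 (cv2) and the standard library are available. Lean on these libraries where they do the work, as an engineer would, in place of code of your own. Each camera call takes 0.05 s, during which the arm holds its last target. There are 200 camera calls.

## Task

Set up the game: stand the four wooden pawns on the four black marks of the wooden board in order of height, one to a mark, with the tallest next to the yellow timer and the shortest next to the black dice cup. Centre each upright on its mark and let go of it; knock no pawn over, and leave the timer and the dice cup where they stand.

Things in the scene. Friction and masses are not known exactly. Their poses are not given: they have to be found in the camera images.
- pawn_tallest: the tallest of four loose pawns of pale bare wood: 83 mm tall in all, a straight round body 42 mm in diameter up to 57 mm, topped by a ball head 29 mm in diameter. Starts upright on the table, 60 mm or more (centre to centre) from the 18 mm green cubes lying about and farther from all else. Origin: centre of the underside, z up; yaw has no meaning
- pawn_tall: the second tallest of four loose pawns of pale bare wood: 70 mm tall in all, a straight round body 37 mm in diameter up to 47 mm, topped by a ball head 26 mm in diameter. Starts upright on the table, 60 mm or more (centre to centre) from the 18 mm green cubes lying about and farther from all else. Origin: centre of the underside, z up; yaw has no meaning
- pawn_short: the second shortest of four loose pawns of pale bare wood: 57 mm tall in all, a straight round body 32 mm in diameter up to 38 mm, topped by a ball head 22 mm in diameter. Starts upright on the table, 60 mm or more (centre to centre) from the 18 mm green cubes lying about and farther from all else. Origin: centre of the underside, z up; yaw has no meaning
- pawn_shortest: the shortest of four loose pawns of pale bare wood: 44 mm tall in all, a straight round body 27 mm in diameter up to 28 mm, topped by a ball head 19 mm in diameter. Starts upright on the table, 60 mm or more (centre to centre) from the 18 mm green cubes lying about and farther from all else. Origin: centre of the underside, z up; yaw has no meaning
- mark_a: flat black disc, 52 mm in diameter, inlaid level in the top of the fixed wooden board (330 x 80 x 12 mm, on the table); first of the row of four, counted from the board's +y (robot's left) end. Marks are 70 to 98 mm apart and within 5 mm of the board's long middle line. Origin: centre of the disc, on the board's top, 12 mm above the table; its y axis runs along the row towards the +y end, z up
- mark_b: flat black disc, 52 mm in diameter, inlaid level in the top of the fixed wooden board (330 x 80 x 12 mm, on the table); second of the row of four, counted from the board's +y (robot's left) end. Marks are 70 to 98 mm apart and within 5 mm of the board's long middle line. Origin: centre of the disc, on the board's top, 12 mm above the table; its y axis runs along the row towards the +y end, z up
- mark_c: flat black disc, 52 mm in diameter, inlaid level in the top of the fixed wooden board (330 x 80 x 12 mm, on the table); third of the row of four, counted from the board's +y (robot's left) end. Marks are 70 to 98 mm apart and within 5 mm of the board's long middle line. Origin: centre of the disc, on the board's top, 12 mm above the table; its y axis runs along the row towards the +y end, z up
- mark_d: flat black disc, 52 mm in diameter, inlaid level in the top of the fixed wooden board (330 x 80 x 12 mm, on the table); last of the row of four, counted from the board's +y (robot's left) end. Marks are 70 to 98 mm apart and within 5 mm of the board's long middle line. Origin: centre of the disc, on the board's top, 12 mm above the table; its y axis runs along the row towards the +y end, z up
- timer: yellow game timer, loose, a rounded box 44 x 58 x 52 mm high with a small toggle on top (69 mm in all), standing on the table about 117 mm beyond one end mark of the row: either end, it changes. Origin: centre of the underside, z up
- dice_cup: black open dice cup, loose, 76 mm across the rim, 85 mm high, standing on the table about 117 mm beyond the other end mark of the row. Origin: centre of the underside, z up
There are look-alikes about, which are no part of the job. Leave any blue look-alike of the pawn_shortest alone. Several things have the shape of the timer; the one meant has the colours described above.

How it is judged:
By the outcome, as a careful person would: the job done as asked, in the order asked, and still so for the second after the job is handed in, with the robot touching nothing.
It also fails if it takes over 120 s, if anything falls off the work surface, if the arm or the gripper's body presses on something with over 40 N, if the wrist force passes 120 N, or if a joint passes its speed limit or range.

## Working session

There is one attempt and no reset: what is moved stays moved. The work goes in short steps, Python scripts to look and compute and a tool call to move; the robot and the scene stay as the last step left them, time stands still between calls to the robot, and variables do not carry over. Pictures are saved under pics/ and viewed, at most 14 in all, crops included, and the job is handed in when it is done.

Besides the shell and the picture viewer there is one more tool, called after ">>>" as a command line: name --argument value ..., lists and objects as JSON in quotes. apply_moves: Moves the arm, as the interface text tells. Its arguments: {"type":"object","properties":{"series":{"type":"array"}},"required":["series"]}

```bash
mkdir -p pics; python3 - <<'E'
from station import arm
import cv2,numpy as np
s=arm.get_state();print(s,arm.grasp_offset)
for n in("top","scene"):
    i=arm.get_image(n);cv2.imwrite(f"pics/{n}0.png",i["color"]);np.savez(f"{n}0.npz",**i)
    print(n,i["vfov"],i["cx"],i["cy"],i["rvec"],i["tvec"])
E
```

```text
{'time_s': 0.0, 'joint_positions': array([-1.31895640e+00,  4.23874096e-01,  1.63069616e+00, -1.10232699e-05,
        1.08857491e+00, -1.89724851e-02]), 'dq': array([-0.00017154, -0.00107028,  0.00241177, -0.00073952, -0.00080074,
        0.00052857]), 'joint_torque': array([-1.18678319e-03, -5.44624114e+01, -2.73666877e+01,  6.41583418e-02,
        2.26962485e-02, -1.19006518e-04]), 'position': array([ 167.09566334, -601.66940618,  221.87850748]), 'ee_rot': array([ 9.90845934e-01,  1.34995304e-01, -9.50265263e-05, -7.70434310e-04]), 'force': array([0.12943185, 0.27218752, 0.1064028 ]), 'moment': array([ 0.01369033,  0.02321873, -0.03189398]), 'grasp_force': 0.0, 'opening': 87.77386643184788} 18.700000000000003
top 53.92081695802827 323.9968690807549 234.4292854067203 [ 2.16030531 -2.21684507  0.12505347] [ 32.2133053  539.14272452 827.75263908]
scene 51.82504048410642 324.68678970044675 242.60231780263783 [ 1.03313934  2.27980064 -1.12799761] [ 329.45709797 -221.61882244 1176.06367352]
```

View pics/top0.png

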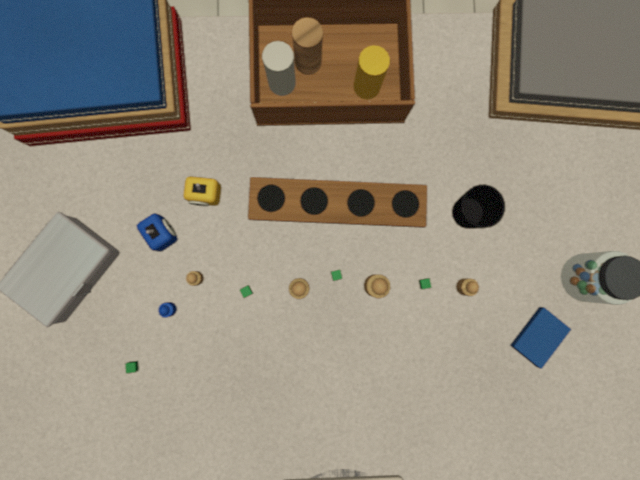

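View pics/scene0.png

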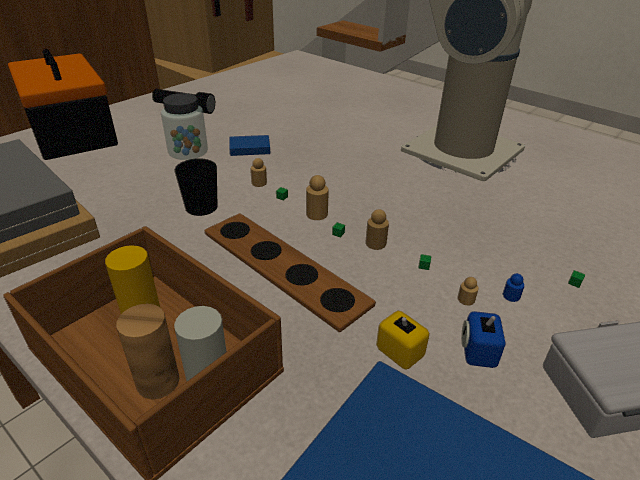

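The top view shows the yellow timer at (201,190) and the dice cup at (479,206). The marks run left to right at (271,198), (314,201), (361,203) and (405,204). The wooden pawns look like this:
- tallest (378,286)
- tall (299,288)
- short (469,287)
- shortest (194,279)

Possible mix-ups are the blue pawn (167,310) and the blue timer (157,232), both excluded by colour. The yellow cylinder in the bin at (371,70) isn't the timer either. Since the timer is at the +y end, the order should be tallest→a, tall→b, short→c, shortest→d.

```bash
cat > h.py <<'E'
import cv2,numpy as np
def cam(i):
    f=240/np.tan(np.radians(float(i["vfov"]))/2);R=cv2.Rodrigues(np.array(i["rvec"],float))[0]
    return f,R,np.array(i["tvec"],float).ravel()
def cloud(i):
    f,R,t=cam(i);v,u=np.mgrid[:480,:640];z=i["z_map"].astype(float)
    P=np.stack([(u-i["cx"])/f*z,(v-i["cy"])/f*z,z],-1)
    P=(P-t)@R; P[z<=0]=np.nan; return P
def ray(i,u,v,h):
    f,R,t=cam(i);d=R.T@np.array([(u-i["cx"])/f,(v-i["cy"])/f,1.]);c=-R.T@t
    return c+d*(h-c[2])/d[2]
def proj(i,p):
    f,R,t=cam(i);q=R@np.array(p,float)+t
    return f*q[0]/q[2]+i["cx"],f*q[1]/q[2]+i["cy"]
E
python3 - <<'E'
from h import *
i=dict(np.load("top0.npz"));s=dict(np.load("scene0.npz"))
P=cloud(i);Q=cloud(s)
print("table z",np.nanmedian(P[400:470,200:300,2]))
g=i["color"].max(-1)
for n,u,v in("a",271,198),("b",314,201),("c",361,203),("d",405,204):
    m=np.zeros_like(g);m[v-20:v+20,u-20:u+20]=g[v-20:v+20,u-20:u+20]<45
    k,l,st,ce=cv2.connectedComponentsWithStats(m.astype(np.uint8));j=1+st[1:,4].argmax()
    p=ray(i,*ce[j],12);print(n,ce[j].round(1),st[j,2:].tolist(),p.round(1),"scene px",np.round(proj(s,p)))
for n,u,v,H,r in("tallest",378,286,83,14.5),("tall",299,288,70,13),("short",469,287,57,11),("shortest",194,279,44,9.5):
    p0=ray(i,u,v,H-r)
    print(n,"head ray",p0.round(1),"scene head px",np.round(proj(s,p0)))
    for X,w in((P,"top"),(Q,"scn")):
        c=X[(np.hypot(X[...,0]-p0[0],X[...,1]-p0[1])<35)&(X[...,2]>8)]
        hd=c[c[:,2]>H-2*r+4]
        f=lambda q,hd=hd:np.linalg.norm(hd-q,axis=1)-r
        from scipy.optimize import least_squares
        z=least_squares(f,p0,loss="soft_l1").x
        print("  ",w,len(c),"top",np.percentile(c[:,2],99).round(1),"sphere fit",z.round(1))
for n,u,v in("timer",201,190),("cup rim",487,203),("bin front",330,120),("bin front bl",330,110):
    print(n,P[v,u].round(0))
k=cv2.resize(i["color"][170:320,170:500],None,fx=2.4,fy=2.4,interpolation=cv2.INTER_CUBIC);cv2.imwrite("pics/crop.png",k)
E
```

```text
table z -0.5456687704239731
a [270.7 197.8] [26, 25, 508] [610.6 113.9  12. ] scene px [338. 300.]
b [313.8 200.6] [25, 26, 513] [603.7  35.1  12. ] scene px [302. 274.]
c [360.6 202.4] [26, 26, 509] [598.5 -51.   12. ] scene px [266. 250.]
d [405.  203.4] [25, 26, 505] [ 594.6 -133.2   12. ] scene px [235. 230.]
tallest head ray [445.8 -69.7  68.5] scene head px [318. 183.]
   top 514 top 83.9 sphere fit [445.8 -71.   68.2]
   scn 799 top 82.1 sphere fit [445.6 -72.9  68.3]
tall head ray [445.8  64.5  57. ] scene head px [378. 216.]
   top 350 top 70.6 sphere fit [445.5  66.6  56.4]
   scn 679 top 69.5 sphere fit [445.5  64.4  56.8]
short head ray [ 439.1 -232.7   46. ] scene head px [259. 164.]
   top 331 top 58.0 sphere fit [ 439.3 -236.4   45.9]
   scn 342 top 57.3 sphere fit [ 438.8 -238.8   46. ]
shortest head ray [466.  248.7  34.5] scene head px [469. 281.]
   top 213 top 44.9 sphere fit [467.9 253.7  34.1]
   scn 388 top 43.7 sphere fit [468.4 251.9  34.2]
timer [620. 232.  52.]
cup rim [ 589. -278.   34.]
bin front [751.   2.  25.]
bin front bl [751.   4.  78.]
```

View pics/crop.png

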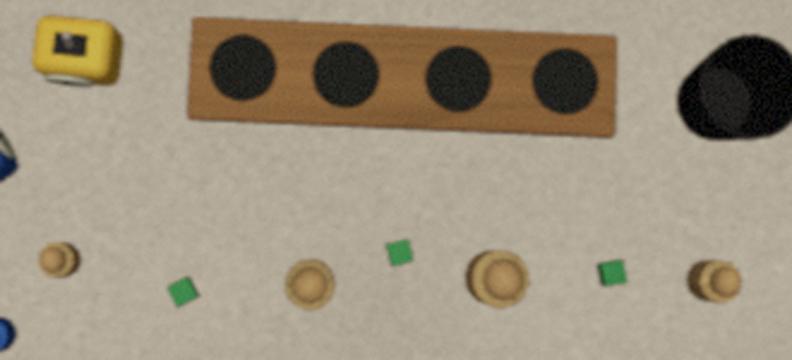

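The crop confirms four bare-wood pawns (crop pixels (58,260), (310,285), (498,280) and (718,280)), with the green cubes between them. The mark spacing (79, 86 and 82 mm) and the fitted head heights match the description. First I'll rotate so the fingers close along world x.

>>> apply_moves --series '[{"wz":-10.6},{"wz":-10.6},{"wz":-10.6},{"wz":-10.6},{"wz":-10.6},{"wz":-10.6},{"wz":-10.7},{}]'

```text
invalid input at $.series[0]: expected keys tx, ty, tz, wx, wy, wz, grip
```

>>> apply_moves --series '[{"tx":0,"ty":0,"tz":0,"wx":0,"wy":0,"wz":-10.6,"grip":8.7},{"tx":0,"ty":0,"tz":0,"wx":0,"wy":0,"wz":-10.6,"grip":8.7},{"tx":0,"ty":0,"tz":0,"wx":0,"wy":0,"wz":-10.6,"grip":8.7},{"tx":0,"ty":0,"tz":0,"wx":0,"wy":0,"wz":-10.6,"grip":8.7},{"tx":0,"ty":0,"tz":0,"wx":0,"wy":0,"wz":-10.6,"grip":8.7},{"tx":0,"ty":0,"tz":0,"wx":0,"wy":0,"wz":-10.6,"grip":8.7},{"tx":0,"ty":0,"tz":0,"wx":0,"wy":0,"wz":-10.7,"grip":8.7},{"tx":0,"ty":0,"tz":0,"wx":0,"wy":0,"wz":0,"grip":8.7}]'

```text
time_s: 1.1
position: [167.1, -601.9, 222.3]
ee_rot: [0.709, 0.705, 0.0, -0.0]
force: [-0.1, -0.1, 0.6]
opening: 87.0
grasp_force: 0.0
```

>>> apply_moves --series '[{"tx":4.6,"ty":3.4,"tz":0,"wx":0,"wy":0,"wz":0,"grip":8.7},{"tx":4.6,"ty":3.4,"tz":0,"wx":0,"wy":0,"wz":0,"grip":8.7},{"tx":4.6,"ty":3.4,"tz":0,"wx":0,"wy":0,"wz":0,"grip":8.7},{"tx":4.6,"ty":3.4,"tz":0,"wx":0,"wy":0,"wz":0,"grip":8.7},{"tx":4.6,"ty":3.4,"tz":0,"wx":0,"wy":0,"wz":0,"grip":8.7},{"tx":4.6,"ty":3.4,"tz":0,"wx":0,"wy":0,"wz":0,"grip":8.7},{"tx":4.6,"ty":3.4,"tz":0,"wx":0,"wy":0,"wz":0,"grip":8.7},{"tx":4.2,"ty":3.4,"tz":0,"wx":0,"wy":0,"wz":0,"grip":8.7}]'

```text
time_s: 2.1
position: [441.3, -237.4, 222.8]
ee_rot: [0.71, 0.704, 0.0, 0.0]
force: [0.9, -0.3, 0.2]
opening: 86.9
grasp_force: 0.0
```

>>> apply_moves --series '[{"tx":0,"ty":0,"tz":0,"wx":0,"wy":0,"wz":0,"grip":8.7},{"tx":0,"ty":0,"tz":0,"wx":0,"wy":0,"wz":0,"grip":8.7}]'

```text
time_s: 2.35
position: [440.1, -239.1, 222.5]
ee_rot: [0.709, 0.705, -0.0, -0.0]
force: [-0.2, 0.3, -0.6]
opening: 86.8
grasp_force: 0.0
```

```bash
python3 - <<'E'
from station import arm
from h import *
i=arm.get_image("wrist");cv2.imwrite("pics/w1.png",i["color"]);s=arm.get_state();print(s["position"],s["ee_rot"])
P=cloud(i);c=P[(np.hypot(P[...,0]-439,P[...,1]+238)<30)&(P[...,2]>46)]
print(len(c),c.max(0),c.min(0),"proj head",proj(i,(439,-237.6,46)))
from scipy.optimize import least_squares
print(least_squares(lambda q:np.linalg.norm(c-q,axis=1)-11,(439,-237,46),loss="soft_l1").x)
E
```

```text
[ 439.85971349 -239.53933916  222.56884642] [ 7.09021924e-01  7.05186407e-01 -1.58668973e-04 -1.32963390e-04]
19705 [ 464.06897557 -210.29339737  344.50880111] [ 416.12515844 -248.72575502   46.10504967] proj head (np.float64(310.6839798871183), np.float64(220.16736047767384))
[ 439.53315103 -214.64771668  330.70570967]
```

View pics/w1.png

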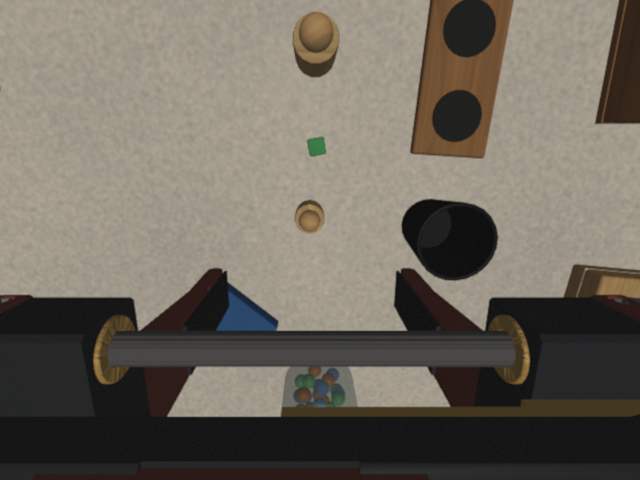

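The wrist view shows the short pawn's head at (310,218) between the fingertips, which sit at (222,270) and (405,270). The dice cup is at (450,238) and clear. I'll refit the head from this view.

```bash
cat >> h.py <<'E'
from scipy.optimize import least_squares
def head(i,x,y,H,r):
    P=cloud(i);c=P[(np.hypot(P[...,0]-x,P[...,1]-y)<r+6)&(P[...,2]>H-2*r+3)&(P[...,2]<H+5)]
    return len(c),least_squares(lambda q:np.linalg.norm(c-q,axis=1)-r,(x,y,H-r),loss="soft_l1").x.round(1)
E
python3 - <<'E'
from station import arm
from h import *
i=arm.get_image("wrist")
print(head(i,439,-237.6,57,11),head(i,445.7,-72,83,14.5))
P=cloud(i)
g=i["color"].max(-1)
for u,v in(457,115),(469,27):
    m=np.zeros_like(g);y0=max(v-40,0);m[y0:v+35,u-35:u+35]=g[y0:v+35,u-35:u+35]<50
    k,l,st,ce=cv2.connectedComponentsWithStats(m.astype(np.uint8));j=1+st[1:,4].argmax()
    print(st[j],ray(i,*ce[j],12).round(1))
E
```

```text
(399, array([ 437.7, -237.9,   45.5])) (1195, array([444.3, -72.7,  67.9]))
[ 433   90   48   51 1915] [ 592.7 -132.9   12. ]
[ 444    0   52   56 2297] [596.5 -50.9  12. ]
```

>>> apply_moves --series '[{"tx":0.14,"ty":-0.15,"tz":4,"wx":0,"wy":0,"wz":0,"grip":8.7},{"tx":0,"ty":0,"tz":4,"wx":0,"wy":0,"wz":0,"grip":8.7},{"tx":0,"ty":0,"tz":4,"wx":0,"wy":0,"wz":0,"grip":8.7},{"tx":0,"ty":0,"tz":4,"wx":0,"wy":0,"wz":0,"grip":8.7},{"tx":0,"ty":0,"tz":3,"wx":0,"wy":0,"wz":0,"grip":8.7},{"tx":0,"ty":0,"tz":2,"wx":0,"wy":0,"wz":0,"grip":8.7},{"tx":0,"ty":0,"tz":0.6,"wx":0,"wy":0,"wz":0,"grip":8.7},{"tx":0,"ty":0,"tz":0,"wx":0,"wy":0,"wz":0,"grip":8.7}]'

```text
time_s: 3.45
position: [438.5, -238.3, 6.7]
ee_rot: [0.709, 0.705, -0.0, -0.0]
force: [0.0, 0.1, -0.3]
opening: 87.0
grasp_force: 0.0
```

>>> apply_moves --series '[{"tx":0,"ty":0,"tz":0,"wx":0,"wy":0,"wz":0,"grip":6},{"tx":0,"ty":0,"tz":0,"wx":0,"wy":0,"wz":0,"grip":4.5},{"tx":0,"ty":0,"tz":0,"wx":0,"wy":0,"wz":0,"grip":3.6},{"tx":0,"ty":0,"tz":0,"wx":0,"wy":0,"wz":0,"grip":3.4},{"tx":0,"ty":0,"tz":0,"wx":0,"wy":0,"wz":0,"grip":3.2},{"tx":0,"ty":0,"tz":0,"wx":0,"wy":0,"wz":0,"grip":2.5},{"tx":0,"ty":0,"tz":0,"wx":0,"wy":0,"wz":0,"grip":2.5},{"tx":0,"ty":0,"tz":0,"wx":0,"wy":0,"wz":0,"grip":2.5}]'

```text
time_s: 4.45
position: [438.9, -237.6, 6.7]
ee_rot: [0.708, 0.706, 0.0, -0.0]
force: [-0.5, 0.9, 0.3]
opening: 31.3
grasp_force: 30.0
```

>>> apply_moves --series '[{"tx":0,"ty":0,"tz":-2,"wx":0,"wy":0,"wz":0,"grip":2.5},{"tx":0,"ty":0,"tz":-4,"wx":0,"wy":0,"wz":0,"grip":2.5},{"tx":0,"ty":0,"tz":-4,"wx":0,"wy":0,"wz":0,"grip":2.5},{"tx":3.6,"ty":3.0,"tz":0,"wx":0,"wy":0,"wz":0,"grip":2.5},{"tx":4.3,"ty":3.7,"tz":0,"wx":0,"wy":0,"wz":0,"grip":2.5},{"tx":4.3,"ty":3.7,"tz":0,"wx":0,"wy":0,"wz":0,"grip":2.5},{"tx":4.3,"ty":3.7,"tz":0,"wx":0,"wy":0,"wz":0,"grip":2.5},{"tx":2.17,"ty":1.78,"tz":0,"wx":0,"wy":0,"wz":0,"grip":2.5}]'

```text
time_s: 5.45
position: [599.9, -49.2, 106.6]
ee_rot: [0.708, 0.707, 0.0, 0.0]
force: [0.1, -0.3, -1.5]
opening: 31.6
grasp_force: 30.0
```

>>> apply_moves --series '[{"tx":0,"ty":0,"tz":0,"wx":0,"wy":0,"wz":0,"grip":2.5},{"tx":0,"ty":0,"tz":0,"wx":0,"wy":0,"wz":0,"grip":2.5},{"tx":0,"ty":0,"tz":0,"wx":0,"wy":0,"wz":0,"grip":2.5}]'

```text
time_s: 5.82
position: [597.3, -52.5, 106.6]
ee_rot: [0.709, 0.705, -0.0, -0.0]
force: [0.2, -0.7, -0.1]
opening: 31.6
grasp_force: 30.0
```

```bash
cat > look.py <<'E'
from station import arm
from h import *
import sys
def look(x,y,H,r,zb,tag,marks=("abcd"),view=True):
    s=arm.get_state();print(s["position"].round(1),"grip",s["grasp_force"],round(s["opening"],1))
    for n in("top","scene"):
        i=arm.get_image(n)
        print(n,head(i,x,y,zb+H,r))
    return i
E
python3 - <<'E'
from look import *
i=look(597.5,-51,57,11,106-6.5+6,"c")
cv2.imwrite("pics/s1.png",cv2.resize(i["color"][120:360,120:440],None,fx=2,fy=2))
E
```

```text
[597.3 -52.5 106.6] grip 29.99992311000824 31.6
top (0, array([597.5, -51. , 151.5]))
scene (214, array([592.2, -50.9, 152.4]))
```

View pics/s1.png

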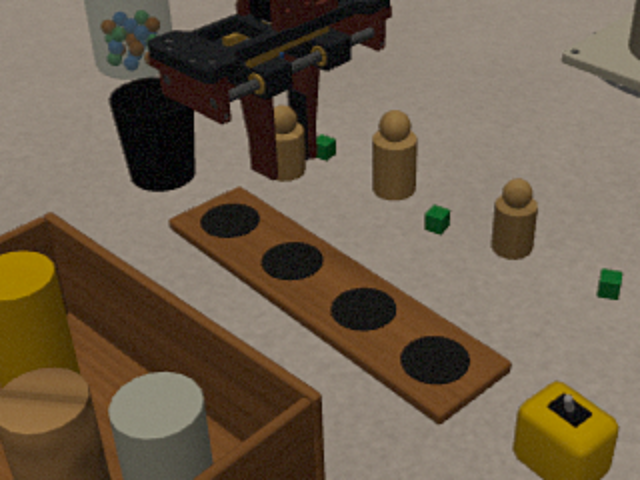

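The picture shows the short pawn gripped at crop pixel (285,140), held about 100 mm above mark c at (292,260). Nothing else has moved. I'll lower it and release.

>>> apply_moves --series '[{"tx":0.12,"ty":0,"tz":3,"wx":0,"wy":0,"wz":0,"grip":2.5},{"tx":0,"ty":0,"tz":3,"wx":0,"wy":0,"wz":0,"grip":2.5},{"tx":0,"ty":0,"tz":1.7,"wx":0,"wy":0,"wz":0,"grip":2.5},{"tx":0,"ty":0,"tz":0.7,"wx":0,"wy":0,"wz":0,"grip":2.5},{"tx":0,"ty":0,"tz":0.2,"wx":0,"wy":0,"wz":0,"grip":2.5},{"tx":0,"ty":0,"tz":0.15,"wx":0,"wy":0,"wz":0,"grip":2.5},{"tx":0,"ty":0,"tz":0,"wx":0,"wy":0,"wz":0,"grip":2.5},{"tx":0,"ty":0,"tz":0,"wx":0,"wy":0,"wz":0,"grip":2.5}]'

```text
time_s: 6.92
position: [598.6, -50.3, 19.7]
ee_rot: [0.708, 0.706, 0.0, 0.0]
force: [-0.0, 0.5, -1.0]
opening: 31.7
grasp_force: 30.0
```

>>> apply_moves --series '[{"tx":0,"ty":0,"tz":0.08,"wx":0,"wy":0,"wz":0,"grip":2.5},{"tx":0,"ty":0,"tz":0,"wx":0,"wy":0,"wz":0,"grip":2.5},{"tx":0,"ty":0,"tz":0,"wx":0,"wy":0,"wz":0,"grip":3.5},{"tx":0,"ty":0,"tz":0,"wx":0,"wy":0,"wz":0,"grip":4.5},{"tx":0,"ty":0,"tz":0,"wx":0,"wy":0,"wz":0,"grip":6.5},{"tx":0,"ty":0,"tz":0,"wx":0,"wy":0,"wz":0,"grip":8.7},{"tx":0,"ty":0,"tz":0,"wx":0,"wy":0,"wz":0,"grip":8.7},{"tx":0,"ty":0,"tz":0,"wx":0,"wy":0,"wz":0,"grip":8.7}]'

```text
time_s: 7.92
position: [598.3, -50.3, 18.4]
ee_rot: [0.708, 0.706, -0.0, -0.0]
force: [0.1, 0.3, 0.5]
opening: 81.7
grasp_force: 0.0
```

>>> apply_moves --series '[{"tx":0,"ty":0,"tz":-2,"wx":0,"wy":0,"wz":0,"grip":8.7},{"tx":0,"ty":0,"tz":-5,"wx":0,"wy":0,"wz":0,"grip":8.7},{"tx":0,"ty":0,"tz":-5,"wx":0,"wy":0,"wz":0,"grip":8.7},{"tx":0,"ty":-3,"tz":-2,"wx":0,"wy":0,"wz":0,"grip":8.7},{"tx":-0.7,"ty":-5,"tz":0,"wx":0,"wy":0,"wz":0,"grip":8.7},{"tx":-0.7,"ty":-5,"tz":0,"wx":0,"wy":0,"wz":0,"grip":8.7},{"tx":-0.7,"ty":-2.3,"tz":0,"wx":0,"wy":0,"wz":0,"grip":8.7},{"tx":0,"ty":0,"tz":0,"wx":0,"wy":0,"wz":0,"grip":8.7}]'

```text
time_s: 8.93
position: [444.3, -71.0, 159.6]
ee_rot: [0.709, 0.706, 0.0, 0.0]
force: [1.1, -0.2, 0.1]
opening: 87.3
grasp_force: 0.0
```

>>> apply_moves --series '[{"tx":0,"ty":0,"tz":0,"wx":0,"wy":0,"wz":0,"grip":8.7},{"tx":0,"ty":0,"tz":0,"wx":0,"wy":0,"wz":0,"grip":8.7}]'

```text
time_s: 9.18
position: [446.6, -70.7, 158.7]
ee_rot: [0.708, 0.706, 0.0, 0.0]
force: [-0.1, 0.3, 1.0]
opening: 87.0
grasp_force: 0.0
```

```bash
cat > chk.py <<'E'
from look import *
M=dict(a=(610.6,113.9),b=(603.7,35.1),c=(598.5,-51),d=(594.6,-133.2))
D=dict(tallest=(83,14.5),tall=(70,13),short=(57,11),shortest=(44,9.5))
def chk(n,x,y,zb,cams=("top","scene","wrist")):
    H,r=D[n]
    for c in cams:
        print(n,c,*head(arm.get_image(c),x,y,zb+H,r))
E
python3 - <<'E'
from chk import *
print(arm.get_state()["position"])
chk("short",*M["c"],12);chk("tallest",445.5,-72,0)
E
```

```text
[446.55813806 -70.7362208  158.7188544 ]
short top 163 [599.  -49.3  57.4]
short scene 171 [599.7 -50.7  57.7]
short wrist 760 [597.9 -50.5  57.5]
tallest top 0 [445.5 -72.   68.5]
tallest scene 224 [446.2 -73.1  68.2]
tallest wrist 1179 [444.3 -72.3  67.9]
```

>>> apply_moves --series '[{"tx":-0.16,"ty":-0.12,"tz":3,"wx":0,"wy":0,"wz":0,"grip":8.7},{"tx":0,"ty":0,"tz":4,"wx":0,"wy":0,"wz":0,"grip":8.7},{"tx":0,"ty":0,"tz":4,"wx":0,"wy":0,"wz":0,"grip":8.7},{"tx":0,"ty":0,"tz":2.5,"wx":0,"wy":0,"wz":0,"grip":8.7},{"tx":0,"ty":0,"tz":1,"wx":0,"wy":0,"wz":0,"grip":8.7},{"tx":0,"ty":0,"tz":0,"wx":0,"wy":0,"wz":0,"grip":8.7},{"tx":0,"ty":0,"tz":0,"wx":0,"wy":0,"wz":0,"grip":6.5},{"tx":0,"ty":0,"tz":0,"wx":0,"wy":0,"wz":0,"grip":5}]'

```text
time_s: 10.48
position: [444.7, -72.5, 14.3]
ee_rot: [0.708, 0.706, 0.001, 0.001]
force: [-0.2, -0.8, 0.5]
opening: 70.5
grasp_force: 0.0
```

>>> apply_moves --series '[{"tx":0,"ty":0,"tz":0,"wx":0,"wy":0,"wz":0,"grip":4.4},{"tx":0,"ty":0,"tz":0,"wx":0,"wy":0,"wz":0,"grip":4.2},{"tx":0,"ty":0,"tz":0,"wx":0,"wy":0,"wz":0,"grip":3.5},{"tx":0,"ty":0,"tz":0,"wx":0,"wy":0,"wz":0,"grip":3.5},{"tx":0,"ty":0,"tz":0,"wx":0,"wy":0,"wz":0,"grip":3.5},{"tx":0,"ty":0,"tz":0,"wx":0,"wy":0,"wz":0,"grip":3.5}]'

```text
time_s: 11.22
position: [444.1, -72.4, 13.5]
ee_rot: [0.708, 0.706, 0.0, 0.0]
force: [-0.7, -0.7, 5.0]
opening: 41.6
grasp_force: 30.0
```

>>> apply_moves --series '[{"tx":0,"ty":0,"tz":-2,"wx":0,"wy":0,"wz":0,"grip":3.5},{"tx":0,"ty":0,"tz":-4,"wx":0,"wy":0,"wz":0,"grip":3.5},{"tx":0,"ty":0,"tz":-4,"wx":0,"wy":0,"wz":0,"grip":3.5},{"tx":3.6,"ty":3.0,"tz":0,"wx":0,"wy":0,"wz":0,"grip":3.5},{"tx":4.3,"ty":3.8,"tz":0,"wx":0,"wy":0,"wz":0,"grip":3.5},{"tx":4.3,"ty":3.8,"tz":0,"wx":0,"wy":0,"wz":0,"grip":3.5},{"tx":4.3,"ty":3.8,"tz":0,"wx":0,"wy":0,"wz":0,"grip":3.5},{"tx":2.15,"ty":2.1,"tz":0,"wx":0,"wy":0,"wz":0,"grip":3.5}]'

```text
time_s: 12.22
position: [611.0, 115.9, 112.9]
ee_rot: [0.708, 0.707, 0.0, 0.0]
force: [-0.1, -0.3, -0.8]
opening: 41.9
grasp_force: 30.0
```

>>> apply_moves --series '[{"tx":0,"ty":0,"tz":0,"wx":0,"wy":0,"wz":0,"grip":3.5},{"tx":0,"ty":0,"tz":0,"wx":0,"wy":0,"wz":0,"grip":3.5},{"tx":0,"ty":0,"tz":0,"wx":0,"wy":0,"wz":0,"grip":3.5}]'

```text
time_s: 12.6
position: [608.5, 112.5, 113.2]
ee_rot: [0.709, 0.706, -0.001, -0.0]
force: [-0.2, 0.2, -0.3]
opening: 41.4
grasp_force: 30.0
```

```bash
python3 - <<'E'
from chk import *
s=arm.get_state();print(s["position"],s["opening"],s["grasp_force"])
chk("tallest",609.6,114,100,("scene","top"))
E
```

```text
[608.48218535 112.45279535 113.15440777] 41.429677926763965 29.999938309192657
tallest scene 151 [609.  112.2 167.4]
tallest top 0 [609.6 114.  168.5]
```

>>> apply_moves --series '[{"tx":0.13,"ty":0.08,"tz":3,"wx":0,"wy":0,"wz":0,"grip":3.5},{"tx":0,"ty":0,"tz":3,"wx":0,"wy":0,"wz":0,"grip":3.5},{"tx":0,"ty":0,"tz":1.7,"wx":0,"wy":0,"wz":0,"grip":3.5},{"tx":0,"ty":0,"tz":0.7,"wx":0,"wy":0,"wz":0,"grip":3.5},{"tx":0,"ty":0,"tz":0.2,"wx":0,"wy":0,"wz":0,"grip":3.5},{"tx":0,"ty":0,"tz":0.15,"wx":0,"wy":0,"wz":0,"grip":3.5},{"tx":0,"ty":0,"tz":0,"wx":0,"wy":0,"wz":0,"grip":3.5},{"tx":0,"ty":0,"tz":0,"wx":0,"wy":0,"wz":0,"grip":3.5}]'

```text
time_s: 13.7
position: [610.7, 115.0, 26.4]
ee_rot: [0.708, 0.706, 0.0, 0.0]
force: [-0.1, -1.7, -0.7]
opening: 41.8
grasp_force: 30.0
```

>>> apply_moves --series '[{"tx":-0.05,"ty":-0.04,"tz":0.07,"wx":0,"wy":0,"wz":0,"grip":3.5},{"tx":0,"ty":0,"tz":0,"wx":0,"wy":0,"wz":0,"grip":3.5},{"tx":0,"ty":0,"tz":0,"wx":0,"wy":0,"wz":0,"grip":4.5},{"tx":0,"ty":0,"tz":0,"wx":0,"wy":0,"wz":0,"grip":5.5},{"tx":0,"ty":0,"tz":0,"wx":0,"wy":0,"wz":0,"grip":7},{"tx":0,"ty":0,"tz":0,"wx":0,"wy":0,"wz":0,"grip":8.7},{"tx":0,"ty":0,"tz":0,"wx":0,"wy":0,"wz":0,"grip":8.7},{"tx":0,"ty":0,"tz":0,"wx":0,"wy":0,"wz":0,"grip":8.7}]'

```text
time_s: 14.7
position: [610.0, 114.4, 25.2]
ee_rot: [0.708, 0.706, -0.0, -0.0]
force: [-0.2, -0.4, -0.5]
opening: 86.6
grasp_force: 0.0
```

>>> apply_moves --series '[{"tx":0,"ty":0,"tz":-2,"wx":0,"wy":0,"wz":0,"grip":8.7},{"tx":0,"ty":0,"tz":-5,"wx":0,"wy":0,"wz":0,"grip":8.7},{"tx":0,"ty":0,"tz":-5,"wx":0,"wy":0,"wz":0,"grip":8.7},{"tx":0,"ty":-3,"tz":-2,"wx":0,"wy":0,"wz":0,"grip":8.7},{"tx":-1.7,"ty":-5,"tz":0,"wx":0,"wy":0,"wz":0,"grip":8.7},{"tx":-1.7,"ty":-5,"tz":0,"wx":0,"wy":0,"wz":0,"grip":8.7},{"tx":-1.5,"ty":-3.5,"tz":0,"wx":0,"wy":0,"wz":0,"grip":8.7},{"tx":0,"ty":0,"tz":0,"wx":0,"wy":0,"wz":0,"grip":8.7}]'

```text
time_s: 15.7
position: [442.7, 65.2, 166.3]
ee_rot: [0.708, 0.706, -0.0, -0.0]
force: [0.5, -0.1, 0.2]
opening: 86.9
grasp_force: 0.0
```

>>> apply_moves --series '[{"tx":0,"ty":0,"tz":0,"wx":0,"wy":0,"wz":0,"grip":8.7},{"tx":0,"ty":0,"tz":0,"wx":0,"wy":0,"wz":0,"grip":8.7}]'

```text
time_s: 15.95
position: [446.4, 66.3, 165.7]
ee_rot: [0.708, 0.706, 0.001, 0.0]
force: [-0.4, 0.3, -0.5]
opening: 87.1
grasp_force: 0.0
```

```bash
python3 - <<'E'
from chk import *
print(arm.get_state()["position"])
chk("tallest",*M["a"],12);chk("tall",445,65.5,0)
E
```

```text
[446.35781828  66.28222399 165.71321719]
tallest top 292 [610.6 115.6  79.9]
tallest scene 397 [611.5 114.2  79.9]
tallest wrist 1616 [609.7 114.6  79.9]
tall top 0 [445.   65.5  57. ]
tall scene 231 [445.9  64.6  56.5]
tall wrist 914 [444.2  65.5  56.2]
```

>>> apply_moves --series '[{"tx":-0.1,"ty":-0.14,"tz":3.5,"wx":0,"wy":0,"wz":0,"grip":8.7},{"tx":0,"ty":0,"tz":4,"wx":0,"wy":0,"wz":0,"grip":8.7},{"tx":0,"ty":0,"tz":4,"wx":0,"wy":0,"wz":0,"grip":8.7},{"tx":0,"ty":0,"tz":3,"wx":0,"wy":0,"wz":0,"grip":8.7},{"tx":0,"ty":0,"tz":1,"wx":0,"wy":0,"wz":0,"grip":8.7},{"tx":0,"ty":0,"tz":0,"wx":0,"wy":0,"wz":0,"grip":8.7},{"tx":0,"ty":0,"tz":0,"wx":0,"wy":0,"wz":0,"grip":6.5},{"tx":0,"ty":0,"tz":0,"wx":0,"wy":0,"wz":0,"grip":4.5}]'

```text
time_s: 17.25
position: [444.3, 65.0, 11.2]
ee_rot: [0.708, 0.706, 0.001, 0.001]
force: [0.2, 0.4, 0.9]
opening: 70.4
grasp_force: 0.0
```

>>> apply_moves --series '[{"tx":0,"ty":0,"tz":0,"wx":0,"wy":0,"wz":0,"grip":4.0},{"tx":0,"ty":0,"tz":0,"wx":0,"wy":0,"wz":0,"grip":3.8},{"tx":0,"ty":0,"tz":0,"wx":0,"wy":0,"wz":0,"grip":3.6},{"tx":0,"ty":0,"tz":0,"wx":0,"wy":0,"wz":0,"grip":3},{"tx":0,"ty":0,"tz":0,"wx":0,"wy":0,"wz":0,"grip":3},{"tx":0,"ty":0,"tz":0,"wx":0,"wy":0,"wz":0,"grip":3}]'

```text
time_s: 18.0
position: [443.6, 64.9, 10.3]
ee_rot: [0.708, 0.706, 0.0, 0.0]
force: [-0.2, -1.0, 3.8]
opening: 36.3
grasp_force: 30.0
```

>>> apply_moves --series '[{"tx":0,"ty":0,"tz":-2,"wx":0,"wy":0,"wz":0,"grip":3},{"tx":0,"ty":0,"tz":-4,"wx":0,"wy":0,"wz":0,"grip":3},{"tx":0,"ty":0,"tz":-4,"wx":0,"wy":0,"wz":0,"grip":3},{"tx":-0.6,"ty":3.0,"tz":0,"wx":0,"wy":0,"wz":0,"grip":3},{"tx":-0.7,"ty":4,"tz":0,"wx":0,"wy":0,"wz":0,"grip":3},{"tx":-0.7,"ty":4,"tz":0,"wx":0,"wy":0,"wz":0,"grip":3},{"tx":-0.6,"ty":3.5,"tz":0,"wx":0,"wy":0,"wz":0,"grip":3},{"tx":-0.35,"ty":1.4,"tz":0,"wx":0,"wy":0,"wz":0,"grip":3}]'

```text
time_s: 19.0
position: [603.6, 34.6, 109.8]
ee_rot: [0.708, 0.706, 0.0, 0.0]
force: [-0.2, 0.5, 0.2]
opening: 36.9
grasp_force: 30.0
```

>>> apply_moves --series '[{"tx":0,"ty":0,"tz":0,"wx":0,"wy":0,"wz":0,"grip":3},{"tx":0,"ty":0,"tz":0,"wx":0,"wy":0,"wz":0,"grip":3},{"tx":0,"ty":0,"tz":0,"wx":0,"wy":0,"wz":0,"grip":3},{"tx":0,"ty":0,"tz":0,"wx":0,"wy":0,"wz":0,"grip":3}]'

```text
time_s: 19.5
position: [601.8, 35.1, 110.3]
ee_rot: [0.708, 0.706, -0.0, -0.0]
force: [0.0, -0.8, -0.1]
opening: 36.6
grasp_force: 30.0
```

```bash
python3 - <<'E'
from chk import *
s=arm.get_state();print(s["position"],s["opening"],s["grasp_force"])
chk("tall",603,35,100,("scene",))
E
```

```text
[601.81619106  35.101557   110.33043113] 36.5570133452281 29.99992936849594
tall scene 266 [600.7  36.4 156.4]
```

>>> apply_moves --series '[{"tx":0,"ty":0.1,"tz":3,"wx":0,"wy":0,"wz":0,"grip":3},{"tx":0,"ty":0,"tz":3,"wx":0,"wy":0,"wz":0,"grip":3},{"tx":0,"ty":0,"tz":1.7,"wx":0,"wy":0,"wz":0,"grip":3},{"tx":0,"ty":0,"tz":0.7,"wx":0,"wy":0,"wz":0,"grip":3},{"tx":0,"ty":0,"tz":0.2,"wx":0,"wy":0,"wz":0,"grip":3},{"tx":0,"ty":0,"tz":0.15,"wx":0,"wy":0,"wz":0,"grip":3},{"tx":0,"ty":0,"tz":0.06,"wx":0,"wy":0,"wz":0,"grip":3},{"tx":0,"ty":0,"tz":0,"wx":0,"wy":0,"wz":0,"grip":3}]'

```text
time_s: 20.55
position: [603.6, 34.9, 22.5]
ee_rot: [0.708, 0.706, 0.0, 0.0]
force: [-0.6, 0.7, -0.1]
opening: 37.0
grasp_force: 30.0
```

>>> apply_moves --series '[{"tx":0,"ty":0,"tz":0,"wx":0,"wy":0,"wz":0,"grip":3},{"tx":0,"ty":0,"tz":0,"wx":0,"wy":0,"wz":0,"grip":4},{"tx":0,"ty":0,"tz":0,"wx":0,"wy":0,"wz":0,"grip":5},{"tx":0,"ty":0,"tz":0,"wx":0,"wy":0,"wz":0,"grip":7},{"tx":0,"ty":0,"tz":0,"wx":0,"wy":0,"wz":0,"grip":8.7},{"tx":0,"ty":0,"tz":0,"wx":0,"wy":0,"wz":0,"grip":8.7},{"tx":0,"ty":0,"tz":0,"wx":0,"wy":0,"wz":0,"grip":8.7},{"tx":0,"ty":0,"tz":-2,"wx":0,"wy":0,"wz":0,"grip":8.7}]'

```text
time_s: 21.55
position: [602.1, 34.8, 41.5]
ee_rot: [0.708, 0.706, -0.001, -0.001]
force: [-1.4, -0.4, -0.0]
opening: 86.7
grasp_force: 0.0
```

>>> apply_moves --series '[{"tx":0,"ty":0,"tz":-5,"wx":0,"wy":0,"wz":0,"grip":8.7},{"tx":0,"ty":0,"tz":-5,"wx":0,"wy":0,"wz":0,"grip":8.7},{"tx":0,"ty":-3,"tz":-2,"wx":0,"wy":0,"wz":0,"grip":8.7},{"tx":4,"ty":-3,"tz":0,"wx":0,"wy":0,"wz":0,"grip":8.7},{"tx":5,"ty":-3,"tz":0,"wx":0,"wy":0,"wz":0,"grip":8.7},{"tx":5,"ty":-3,"tz":0,"wx":0,"wy":0,"wz":0,"grip":8.7},{"tx":5,"ty":-1.5,"tz":0,"wx":0,"wy":0,"wz":0,"grip":8.7},{"tx":2.8,"ty":0,"tz":0,"wx":0,"wy":0,"wz":0,"grip":8.7}]'

```text
time_s: 22.55
position: [468.0, 255.5, 163.7]
ee_rot: [0.707, 0.707, 0.001, 0.0]
force: [-0.6, 0.6, 0.7]
opening: 87.1
grasp_force: 0.0
```

>>> apply_moves --series '[{"tx":0,"ty":0,"tz":0,"wx":0,"wy":0,"wz":0,"grip":8.7},{"tx":0,"ty":0,"tz":0,"wx":0,"wy":0,"wz":0,"grip":8.7},{"tx":0,"ty":0,"tz":0,"wx":0,"wy":0,"wz":0,"grip":8.7}]'

```text
time_s: 22.92
position: [469.2, 252.2, 162.3]
ee_rot: [0.709, 0.705, -0.0, 0.0]
force: [0.7, -0.0, -0.6]
opening: 87.0
grasp_force: 0.0
```

```bash
python3 - <<'E'
from chk import *
print(arm.get_state()["position"])
chk("tall",*M["b"],12,("top","scene"));chk("shortest",468,252.8,0)
E
```

```text
[469.18912722 252.20976325 162.32274946]
tall top 239 [603.8  36.5  68.1]
tall scene 295 [604.7  34.9  68.3]
shortest top 117 [468.  253.6  33.9]
shortest scene 164 [468.7 252.2  34. ]
shortest wrist 417 [467.2 252.7  33.8]
```

>>> apply_moves --series '[{"tx":0.04,"ty":-0.14,"tz":3.5,"wx":0,"wy":0,"wz":0,"grip":8.7},{"tx":0,"ty":0,"tz":4,"wx":0,"wy":0,"wz":0,"grip":8.7},{"tx":0,"ty":0,"tz":4,"wx":0,"wy":0,"wz":0,"grip":8.7},{"tx":0,"ty":0,"tz":3,"wx":0,"wy":0,"wz":0,"grip":8.7},{"tx":0,"ty":0,"tz":1.2,"wx":0,"wy":0,"wz":0,"grip":8.7},{"tx":0,"ty":0,"tz":0,"wx":0,"wy":0,"wz":0,"grip":8.7},{"tx":0,"ty":0,"tz":0,"wx":0,"wy":0,"wz":0,"grip":6},{"tx":0,"ty":0,"tz":0,"wx":0,"wy":0,"wz":0,"grip":4}]'

```text
time_s: 24.18
position: [468.5, 254.1, 6.2]
ee_rot: [0.708, 0.706, 0.001, 0.0]
force: [0.4, 0.5, -0.0]
opening: 70.1
grasp_force: 0.0
```

>>> apply_moves --series '[{"tx":0,"ty":0,"tz":0,"wx":0,"wy":0,"wz":0,"grip":3.2},{"tx":0,"ty":0,"tz":0,"wx":0,"wy":0,"wz":0,"grip":2.8},{"tx":0,"ty":0,"tz":0,"wx":0,"wy":0,"wz":0,"grip":2.6},{"tx":0,"ty":0,"tz":0,"wx":0,"wy":0,"wz":0,"grip":2},{"tx":0,"ty":0,"tz":0,"wx":0,"wy":0,"wz":0,"grip":2},{"tx":0,"ty":0,"tz":0,"wx":0,"wy":0,"wz":0,"grip":2}]'

```text
time_s: 24.92
position: [467.6, 253.7, 5.1]
ee_rot: [0.708, 0.706, -0.0, -0.0]
force: [0.5, 0.1, 0.5]
opening: 26.4
grasp_force: 30.0
```

>>> apply_moves --series '[{"tx":0,"ty":0,"tz":-2,"wx":0,"wy":0,"wz":0,"grip":2},{"tx":0,"ty":0,"tz":-4,"wx":0,"wy":0,"wz":0,"grip":2},{"tx":0,"ty":0,"tz":-4,"wx":0,"wy":0,"wz":0,"grip":2},{"tx":0,"ty":0,"tz":-4,"wx":0,"wy":0,"wz":0,"grip":2},{"tx":-3,"ty":0,"tz":0,"wx":0,"wy":0,"wz":0,"grip":2},{"tx":-4.5,"ty":0,"tz":0,"wx":0,"wy":0,"wz":0,"grip":2},{"tx":-4.5,"ty":0,"tz":0,"wx":0,"wy":0,"wz":0,"grip":2},{"tx":-4.5,"ty":0,"tz":0,"wx":0,"wy":0,"wz":0,"grip":2}]'

```text
time_s: 25.92
position: [466.9, 87.5, 145.2]
ee_rot: [0.708, 0.706, 0.0, 0.0]
force: [0.4, 0.2, -0.8]
opening: 26.6
grasp_force: 30.0
```

>>> apply_moves --series '[{"tx":-4.5,"ty":0.6,"tz":0,"wx":0,"wy":0,"wz":0,"grip":2},{"tx":-4.5,"ty":2,"tz":0,"wx":0,"wy":0,"wz":0,"grip":2},{"tx":-4.5,"ty":3,"tz":0,"wx":0,"wy":0,"wz":0,"grip":2},{"tx":-4,"ty":3,"tz":0,"wx":0,"wy":0,"wz":0,"grip":2},{"tx":-3,"ty":2.5,"tz":0,"wx":0,"wy":0,"wz":0,"grip":2},{"tx":-1.6,"ty":1.5,"tz":0,"wx":0,"wy":0,"wz":0,"grip":2},{"tx":0,"ty":0,"tz":0,"wx":0,"wy":0,"wz":0,"grip":2},{"tx":0,"ty":0,"tz":0,"wx":0,"wy":0,"wz":0,"grip":2}]'

```text
time_s: 26.92
position: [591.4, -132.0, 144.7]
ee_rot: [0.708, 0.706, -0.0, -0.001]
force: [0.3, -1.0, 0.1]
opening: 26.6
grasp_force: 30.0
```

>>> apply_moves --series '[{"tx":0,"ty":0,"tz":2,"wx":0,"wy":0,"wz":0,"grip":2},{"tx":0,"ty":0,"tz":2,"wx":0,"wy":0,"wz":0,"grip":2},{"tx":0,"ty":0,"tz":0,"wx":0,"wy":0,"wz":0,"grip":2},{"tx":0,"ty":0,"tz":0,"wx":0,"wy":0,"wz":0,"grip":2}]'

```text
time_s: 27.42
position: [592.3, -132.5, 104.7]
ee_rot: [0.708, 0.706, -0.0, -0.0]
force: [-0.4, -0.6, -0.1]
opening: 26.1
grasp_force: 30.0
```

```bash
python3 - <<'E'
from chk import *
s=arm.get_state();print(s["position"],s["ee_rot"],s["opening"],s["grasp_force"])
chk("shortest",s["position"][0],s["position"][1],s["position"][2]-5.3,("scene","wrist"))
E
```

```text
[ 592.32242127 -132.48041253  104.71394145] [ 7.08171057e-01  7.06040825e-01 -1.63146443e-04 -2.84659270e-04] 26.06354455741071 29.999952614307404
shortest scene 179 [ 588.5 -131.8  135.9]
shortest wrist 2219 [ 592.2 -132.5  133.5]
```

>>> apply_moves --series '[{"tx":0,"ty":0.14,"tz":3,"wx":0,"wy":0,"wz":0,"grip":2},{"tx":0,"ty":0,"tz":3,"wx":0,"wy":0,"wz":0,"grip":2},{"tx":0,"ty":0,"tz":1.7,"wx":0,"wy":0,"wz":0,"grip":2},{"tx":0,"ty":0,"tz":0.6,"wx":0,"wy":0,"wz":0,"grip":2},{"tx":0,"ty":0,"tz":0.2,"wx":0,"wy":0,"wz":0,"grip":2},{"tx":0,"ty":0,"tz":0.15,"wx":0,"wy":0,"wz":0,"grip":2},{"tx":0,"ty":0,"tz":0,"wx":0,"wy":0,"wz":0,"grip":2},{"tx":0,"ty":0,"tz":0,"wx":0,"wy":0,"wz":0,"grip":2}]'

```text
time_s: 28.52
position: [594.1, -132.7, 19.0]
ee_rot: [0.708, 0.706, 0.0, 0.0]
force: [0.1, 0.4, -0.3]
opening: 26.5
grasp_force: 30.0
```

>>> apply_moves --series '[{"tx":0,"ty":0,"tz":0.12,"wx":0,"wy":0,"wz":0,"grip":2},{"tx":0,"ty":0,"tz":0,"wx":0,"wy":0,"wz":0,"grip":2},{"tx":0,"ty":0,"tz":0,"wx":0,"wy":0,"wz":0,"grip":3},{"tx":0,"ty":0,"tz":0,"wx":0,"wy":0,"wz":0,"grip":4},{"tx":0,"ty":0,"tz":0,"wx":0,"wy":0,"wz":0,"grip":6},{"tx":0,"ty":0,"tz":0,"wx":0,"wy":0,"wz":0,"grip":8},{"tx":0,"ty":0,"tz":0,"wx":0,"wy":0,"wz":0,"grip":8},{"tx":0,"ty":0,"tz":0,"wx":0,"wy":0,"wz":0,"grip":8}]'

```text
time_s: 29.52
position: [593.8, -132.7, 17.4]
ee_rot: [0.708, 0.706, 0.0, 0.0]
force: [0.1, -0.9, 1.0]
opening: 76.5
grasp_force: 0.0
```

>>> apply_moves --series '[{"tx":0,"ty":0,"tz":-2,"wx":0,"wy":0,"wz":0,"grip":8},{"tx":0,"ty":0,"tz":-5,"wx":0,"wy":0,"wz":0,"grip":8},{"tx":0,"ty":0,"tz":-5,"wx":0,"wy":0,"wz":0,"grip":8},{"tx":0,"ty":-3,"tz":-4,"wx":0,"wy":0,"wz":0,"grip":8},{"tx":0,"ty":-5,"tz":0,"wx":0,"wy":0,"wz":0,"grip":8},{"tx":0,"ty":-5,"tz":0,"wx":0,"wy":0,"wz":0,"grip":8},{"tx":0,"ty":-4,"tz":0,"wx":0,"wy":0,"wz":0,"grip":8},{"tx":0,"ty":0,"tz":0,"wx":0,"wy":0,"wz":0,"grip":8}]'

```text
time_s: 30.52
position: [421.4, -131.8, 178.4]
ee_rot: [0.709, 0.706, -0.0, -0.0]
force: [-0.4, 0.2, 0.5]
opening: 80.0
grasp_force: 0.0
```

```bash
python3 - <<'E'
from chk import *
print(arm.get_state()["position"])
I={c:arm.get_image(c) for c in("top","scene")}
for n,m in zip(("tallest","tall","short","shortest"),"abcd"):
    H,r=D[n]
    for c in I: print(n,m,M[m],c,*head(I[c],*M[m],12+H,r))
a=I["scene"]["color"][120:400,130:450]; cv2.imwrite("pics/end.png",cv2.resize(a,None,fx=2,fy=2))
b=I["top"]["color"][150:330,140:520]; cv2.imwrite("pics/endt.png",cv2.resize(b,None,fx=2,fy=2))
E
```

```text
[ 421.37188127 -131.83121199  178.39131867]
tallest a (610.6, 113.9) top 296 [610.6 115.3  79.7]
tallest a (610.6, 113.9) scene 389 [611.5 114.1  80. ]
tall b (603.7, 35.1) top 242 [603.7  36.8  68.2]
tall b (603.7, 35.1) scene 304 [604.8  35.1  68.1]
short c (598.5, -51) top 158 [599.4 -48.9  57.3]
short c (598.5, -51) scene 167 [599.7 -50.9  57.8]
shortest d (594.6, -133.2) top 129 [ 594.7 -132.2   45.4]
shortest d (594.6, -133.2) scene 120 [ 595.2 -133.9   46. ]
```

View pics/end.png

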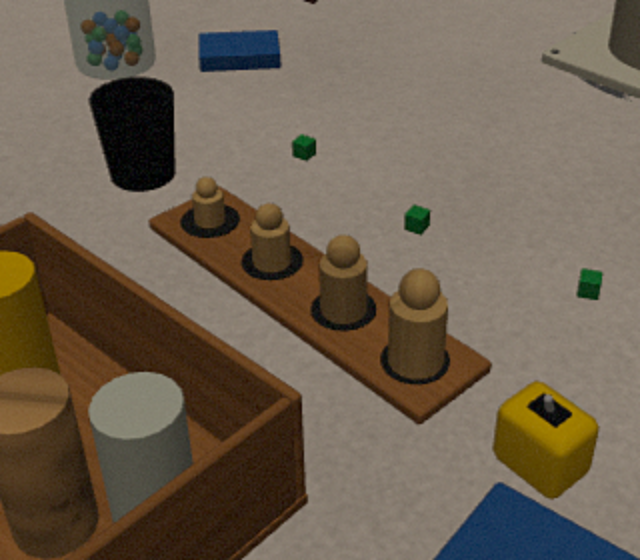

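View pics/endt.png

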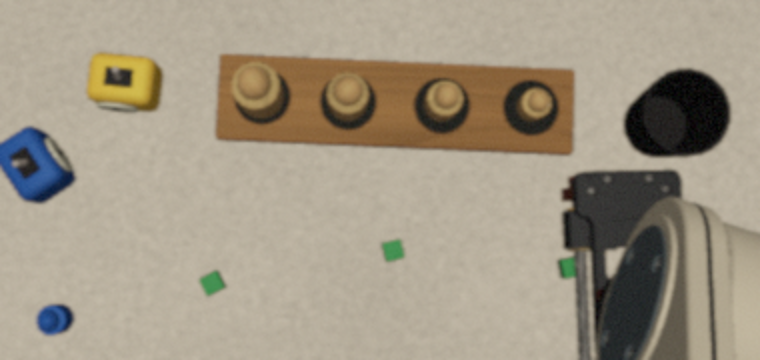

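Both pictures show all four pawns upright and centred on their marks, in scene-crop pixels from (418,325) for the tallest, next to the yellow timer, to (208,205) for the shortest, next to the cup. The timer (545,440) and the cup (135,135) haven't moved, so I'm handing in.

```bash
python3 -c "
from station import arm
print(arm.close_job())"
```

```text
the job is handed in; nothing more can be done
None
```

The four pawns stand upright and released on marks a to d, tallest by the yellow timer and shortest by the dice cup, each within about 2 mm of its mark's centre by camera; the timer and cup were not touched, and the job is handed in at about 31 s.

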